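# Weigh two press dies by hand and present the solid one

## Task

The two press dies in the wooden rack look alike, but one is solid and the other is hollow: lift each of them clear of the rack in turn to feel which is heavier, putting one back in the rack before you lift the other, and leave the lighter one standing in a pocket of the rack. Present the heavier one over the round grey anvil block: finish while still holding it upright and still in the gripper, centred over the block's bore with its foot three to five centimetres above the block, touching nothing but the gripper. Do not tip a die over, and leave the dishes, jar and screwdriver where they are.

Things in the scene. Friction and masses are not known exactly. Their poses are not given: they have to be found in the camera images.
- rack: plywood block fixed to the bench, 90 (x) by 210 (y) by 30 mm high, with two round blind pockets 49 mm diameter, 12 mm deep, 110 mm apart along y. Origin: centre of its underside on the bench; x across the block, y along the pockets. A standing die has its underside 18 mm above the bench and stands out 63 mm above the rack
- rack_hole0 (a point): centre of the mouth of one pocket, level with the rack's top (30 mm above the bench)
- rack_hole1 (a point): centre of the mouth of the other pocket, level with the rack's top (30 mm above the bench)
- die_a: dark steel press die, upright in either pocket. Round: foot 42 mm diameter, 14 mm high; body 36 mm diameter from 15.5 to 55 mm up (grip here, 40 mm up); spigot 18 mm diameter to 75 mm. Origin: centre of its underside, z up its axis. The two look alike; one (solid) weighs 0.46 to 0.58 kg, the other (hollow) 0.21 to 0.31 kg; names do not tell which.
- die_b: dark steel press die, upright in either pocket. Round: foot 42 mm diameter, 14 mm high; body 36 mm diameter from 15.5 to 55 mm up (grip here, 40 mm up); spigot 18 mm diameter to 75 mm. Origin: centre of its underside, z up its axis. The two look alike; one (solid) weighs 0.46 to 0.58 kg, the other (hollow) 0.21 to 0.31 kg; names do not tell which.
- anvil: round grey cast anvil block fixed to the bench, 110 mm diameter, 55 mm high, with a blind bore 52 mm diameter and 25 mm deep in the middle of its flat top. Origin: centre of its underside
- anvil_bore (a point): centre of the bore's mouth, level with the anvil block's top, 55 mm above the bench
- dish_1: white round dish of metal snaps, 100 mm diameter, 22 mm high; origin at the centre of its underside. A bystander, loose: leave it where it is
- dish_2: white round dish of metal snaps, 100 mm diameter, 22 mm high; origin at the centre of its underside. A bystander, loose: leave it where it is
- screwdriver: screwdriver, 200 mm long, lying on the bench; origin under its middle. A bystander, loose: leave it where it is
- jar: white jar with a black cap, 60 mm diameter, 80 mm high; origin at the centre of its underside. A bystander, loose: leave it where it is
There are look-alikes about, which are no part of the job. What is meant by the anvil is not turquoise, and is the larger of those in its own colour.

How it is judged:
By the outcome, as a careful person would: the job done as asked, in the order asked, and still so for the second after the job is handed in, while the arm keeps its last pose, push and grip.
It also fails if it takes over 69 s, if anything falls off the work surface, if the arm or the gripper's body presses on something with over 40 N, if the wrist force passes 120 N, or if a joint passes its speed limit or range.

## Robot

A 6-joint arm with a two-finger parallel gripper is mounted at the origin on the work surface. World frame = base frame: x ahead of the robot, y to its left, z up, the work surface at z = 0. Lengths are in mm, angles in rad, forces in N, time in s.
With the tool pointing down it reaches from about 250 to 800 mm from the base axis. Payload 8.5 kg.
Tool frame: the origin (TCP) lies between the finger pads; the fingertips stand 17 mm ahead of it and the grasp point (between the pads) lies 2 mm behind it (tips_ahead is the distance from the TCP to the fingertips, in mm); z points along the fingers, y is the line along which they close (so a half turn about z gives the same grasp; the last joint's range is limited). The gripper opens to 85 mm and grips with 20 to 120 N. Pads are 22 mm wide; open, the fingers measure 114 mm over their backs; the gripper's body (76 mm by 85 mm) begins 54 mm behind the grasp point. The pads swing forward as they close: fully open they stand 13 mm farther back than shut.
Start: joints at [-1.308, 0.238, -0.013, 1.319, 0, 1.571], TCP at [136.373, -506.931, 210.076] pointing down, gripper open.
Joint ranges: [-2.66, 2.66], [-1.03, 1.9], [-1.14, 1.46], [-1.82, 2.27], [-1.45, 1.34], [-3.14, 3.14]. Speed limits (rad/s): [2.22, 2.22, 2.79, 3.14, 3.14, 3.14].

## Interface

Orientations are given as [roll, pitch, yaw] about the fixed x, y, z axes, in that order (R = Rz(yaw) Ry(pitch) Rx(roll)).
In Python, from cell import * gives the robot as it stands. The module is installed in compiled form; this text tells all that it offers.
- The arm moves only by the tool arm_command, never from a script. Its argument "targets" is one flat list of numbers, 6 for each row, row after row: the shift along the tool's x, y, z as a fraction of full scale, then the turn, a rotation vector about the tool's x, y, z as a fraction of full scale. In form: [x, y, z, wx, wy, wz, x, y, z, wx, wy, wz, ...]. A call has 1 to 10 rows; each row shifts and turns the commanded pose from where the row before left it, along the tool's axes as they then stand; what a row does not reach is not made up. Full scale, the value 1, is 50 mm for a shift and 90 degrees for a turn. A row lasts 1/8 s, in which the tool goes at most 62.5 mm and 10.7 degrees, less where a joint would pass 70% of its speed; a pose out of reach is approached as far as the arm can. A call with a number of a shift or a turn outside -1 to 1 is refused whole. A call with a gripper value outside its range is refused whole. "jaw" is the gripper's target within -1 to 1 (fully open at 1, half-way at 0, shut at -1), set as the call begins (left out, the last holds). The fingers move at their own pace and stop on an object; the grip force is fixed at half the most. Time passes only in rows, so rows that do not move let the fingers close. It gives the time, the measured TCP pose, the force, the opening and the grip force at its end, in the units of the state.
- sense(): the state, without advancing time (a new reading comes with each control period).
- get_image(name): name is "side" or "top"; returns a dict with "pixels" (384x512x3 uint8, red, green, blue), "z_map" (384x512 float32, mm along the optical axis (not along the pixel's ray), 0 where there is no reading), "fx", "fy", "cx", "cy" (pixels), "distortion" ([k1, k2, p1, p2, k3] as OpenCV has them; the pictures are not rectified), "R" (3x3) and "t" (3): a world point X has camera coordinates R X + t. Camera axes: x right, y down, z forward; pixel columns grow to the right and rows downward; lengths in mm; the calibration is good to about 2 mm. A picture is of the moment at which its call begins.
- hand_in(): hands the job in; it is judged then, once.
Trained networks look in the newest picture that a camera, given by its name, has taken for a name from the list of things; names that differ only in an ending like _2 or _b are one class to them, and where a whole thing is asked for, a point or a joint stands for the part that bears it (a point fixed in the world has none). Each returns a list of dicts, best first, with "confidence" (0 to 1); they miss things now and then, are a little off and sometimes report something else, mostly with a low value. They report only what shows in the picture. A call takes as long as a camera call. They do not tell look-alikes from the thing itself.
- find_in(camera, query): "at" ([x, y, z] in mm, in the coordinates of the camera as it stood for that picture, good to about 4 mm: the middle of the surface that is visible of it).
- outline_of(camera, query): "region" (384x512 bool, what is visible of it).
- mark_of(camera, query): "at" ([x, y, z] in mm, in the coordinates of the camera as it stood for that picture, good to about 4 mm: a listed point, or the origin of a listed thing).
The state is a dict: "t": time; "joint_positions": joint angles; "joint_velocities": joint speeds; "joint_torque": joint torques, N m; "ee_pos": TCP position; "eef_rot": TCP orientation; "ft_force": force on the tool from outside, world axes, zero at the start; "ft_torque": the same for the moment, N m; "width": finger opening in mm; "grasp_force": force on a finger pad.
Only numpy, scipy, OpenCV 4.12 (cv2) and the standard library are available. Lean on these libraries where they do the work, as an engineer would, in place of code of your own. Each camera call takes 0.05 s, during which the arm holds its last target. There are 200 camera calls.

## Working session

There is one attempt and no reset: what is moved stays moved. The work goes in short steps, Python scripts to look and compute and a tool call to move; the robot and the scene stay as the last step left them, time stands still between calls to the robot, and variables do not carry over. Pictures are saved under pics/ and viewed, at most 10 in all, crops included, and the job is handed in when it is done.

Besides the shell and the picture viewer there is one more tool, called after "Request:" in YAML: its name, and indented under it one key for each argument. arm_command: Moves the arm, as the interface text tells. Its arguments: {"type":"object","properties":{"targets":{"type":"array","items":{"type":"number"}},"jaw":{"type":"number"}},"required":["targets"]}

```bash
mkdir -p pics
cat > h.py <<'E'
from cell import *
import numpy as np, cv2
def w(im,p): return im["R"].T@(np.array(p)-im["t"])
def R(a): 
    from scipy.spatial.transform import Rotation as r
    return r.from_euler('xyz',a).as_matrix()
E
python3 - <<'E'
from h import *
np.set_printoptions(precision=1,suppress=True)
for c in ("top","side"):
    im=get_image(c); im["R"]=np.array(im["R"]);im["t"]=np.array(im["t"])
    cv2.imwrite(f"pics/{c}0.png",im["pixels"][:,:,::-1])
    for q in ["die_a","anvil_bore","anvil","rack_hole0","rack","dish_1","jar","screwdriver"]:
        for d in mark_of(c,q):
            p=np.array(d["at"]); uv=cv2.projectPoints(p.reshape(1,3),np.zeros(3),np.zeros(3),np.array([[im["fx"],0,im["cx"]],[0,im["fy"],im["cy"]],[0,0,1.]]),np.array(im["distortion"]))[0].ravel()
            print(c,q,round(d["confidence"],2),w(im,p),uv)
s=sense();print(s["ee_pos"],s["eef_rot"],s["ft_force"],s["width"],s["t"])
print(R(s["eef_rot"]))
E
```

```text
top die_a 0.79 [ 582.7 -258.5   17. ] [355.2 174.4]
top die_a 0.69 [ 549.1 -150.4   16.1] [315.7 187.5]
top anvil_bore 0.69 [500.  166.2  54.3] [198.6 208. ]
top anvil_bore 0.65 [497.6 321.4  34.7] [141.3 210.2]
top anvil_bore 0.61 [338.4 190.1  52.6] [190.4 269.7]
top anvil 0.89 [334.9 189.3  -1.3] [193.3 268.5]
top anvil 0.75 [504.6 156.5  -1. ] [204.4 206.3]
top anvil 0.6 [493.1 315.5  -3.5] [146.7 211.8]
top rack_hole0 0.95 [ 578.2 -254.8   27.9] [354.7 175.8]
top rack_hole0 0.78 [ 545.2 -154.6   30.3] [318.  188.7]
top rack 0.91 [ 566.5 -207.2   -2.3] [335.3 181.1]
top dish_1 0.78 [ 770.2 -119.2    0.1] [301.7 108.6]
top dish_1 0.73 [752.8 119.1  -1.7] [216.2 116.8]
top jar 0.77 [567.9 458.7  -1.3] [ 93.7 185.8]
top jar 0.3 [ 507.8 -423.7    2.4] [415.6 200.7]
top screwdriver 0.74 [ 507.9 -424.6    4.9] [416.2 200.6]
side die_a 0.71 [ 554.  -149.6   14.7] [299.1 179.5]
side die_a 0.62 [ 582.5 -258.2   16.2] [314.1 159. ]
side anvil_bore 0.92 [501.9 158.2  53. ] [236.5 237.2]
side anvil_bore 0.74 [340.1 192.7  53.7] [274. 287.]
side anvil_bore 0.71 [498.9 317.9  39.5] [186.6 280. ]
side anvil 0.89 [342.4 188.4  -5.7] [273.4 298.1]
side anvil 0.6 [502.  160.1  -2.4] [236.5 250.7]
side rack_hole0 0.71 [ 549.6 -150.2   31.4] [300.8 176.1]
side rack 0.64 [ 565.8 -201.    -2.3] [306.2 173.9]
side dish_1 0.9 [756.4 121.4  -3.9] [189.  193.7]
side dish_1 0.8 [ 773.  -116.1    1.8] [242.6 154.8]
side screwdriver 0.62 [ 512.5 -423.1   -4.5] [359.4 151.6]
side screwdriver 0.18 [757.1 121.6  -4.4] [188.8 193.7]
[ 136.4 -506.9  210.1] [-3.1 -0.   0.3] [-0.7 -0.4 -0.6] 85.72897536941664 0.9
[[ 1.   0.3 -0. ]
 [ 0.3 -1.   0. ]
 [ 0.  -0.  -1. ]]
```

View pics/top0.png

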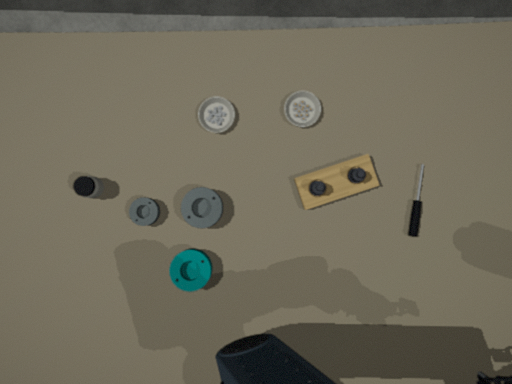

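View pics/side0.png

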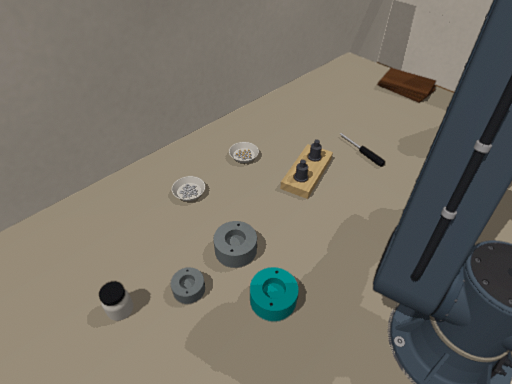

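The top view shows the dies at about (318,188) and (358,175) px. The large grey anvil is at (202,207), with the small grey and turquoise look-alikes beside it. Next I'll refine those positions with the depth map.

```bash
cat >> h.py <<'E'
def cloud(c):
    im=get_image(c); K=np.array([[im["fx"],0,im["cx"]],[0,im["fy"],im["cy"]],[0,0,1.]])
    v,u=np.mgrid[0:384,0:512]; n=cv2.undistortPoints(np.stack([u,v],-1).reshape(-1,1,2).astype(float),K,np.array(im["distortion"])).reshape(-1,2)
    z=im["z_map"].ravel(); P=np.c_[n*z[:,None],z]
    X=(P-np.array(im["t"]))@np.array(im["R"]); X[z==0]=np.nan
    return X
def near(X,c,r,lo,hi): return X[(np.hypot(X[:,0]-c[0],X[:,1]-c[1])<r)&(X[:,2]>lo)&(X[:,2]<hi)]
def circ(p):
    h=cv2.convexHull(p[:,:2].astype(np.float32)); c,r=cv2.minEnclosingCircle(h); return np.array(c),r
E
python3 - <<'E'
from h import *
np.set_printoptions(precision=1,suppress=True)
for c in ("top","side"):
    X=cloud(c)
    for n,d in (("d1",(552,-150)),("d2",(582,-258))):
        p=near(X,d,30,84,100); print(c,n,len(p),np.median(p,0),circ(p))
        p=near(X,d,30,66,80); print("  shoulder",len(p),p.mean(0),circ(p))
    p=near(X,(502,160),70,50,60); print(c,"anvil",len(p),np.median(p[:,2]),circ(p))
    b=near(X,(502,160),40,20,45); print("  bore",len(b),circ(b) if len(b) else 0)
    p=near(X,(567,-204),140,26,34); h=cv2.minAreaRect(p[:,:2].astype(np.float32)); print("rack",len(p),h)
    p=near(X,(500,0),700,100,400);
E
```

```text
top d1 40 [ 547.1 -151.9   92.3] (array([ 548.2, -151.9]), 9.511152267456055)
  shoulder 112 [ 546.9 -149.6   73.1] (array([ 546.8, -150.9]), 19.14124870300293)
top d2 39 [ 578.6 -257.1   92. ] (array([ 578.6, -257.6]), 9.44377326965332)
  shoulder 105 [ 579.  -255.1   72.9] (array([ 578.7, -257. ]), 17.793649673461914)
top anvil 946 53.861007023725364 (array([501.7, 160.5]), 54.79093551635742)
  bore 290 (array([501.7, 161.9]), 25.76165008544922)
rack 1768 ((563.82080078125, -204.32968139648438), (89.9018783569336, 212.0032196044922), 17.111146926879883)
side d1 33 [ 547.9 -146.7   91.3] (array([ 549.2, -149.4]), 10.228766441345215)
  shoulder 74 [ 546.1 -143.5   72.8] (array([ 549.8, -149. ]), 18.287187576293945)
side d2 27 [ 579.8 -253.2   91.4] (array([ 581.2, -255.4]), 9.254075050354004)
  shoulder 63 [ 577.3 -250.1   72.7] (array([ 580.9, -254.2]), 17.44637680053711)
side anvil 976 54.24410829454784 (array([503.1, 160.8]), 56.062686920166016)
  bore 226 (array([512.3, 156. ]), 24.630603790283203)
rack 931 ((566.1594848632812, -202.4801025390625), (91.33647155761719, 213.8116912841797), 17.175107955932617)
```

```bash
cat >> h.py <<'E'
D1=np.array([548.5,-150.5]);D2=np.array([579.8,-256]);AN=np.array([502.3,160.8])
def to(x,y,z,yaw=None):
    from scipy.spatial.transform import Rotation as r
    s=sense(); M=R(s["eef_rot"]); d=M.T@(np.array([x,y,z])-s["ee_pos"])
    print("t",round(s["t"],2),"pos",np.round(s["ee_pos"],1),"rot",np.round(s["eef_rot"],4),"q",np.round(s["joint_positions"],2),"F",np.round(s["ft_force"],2),"w",round(s["width"],1),round(s["grasp_force"],1))
    print("delta tool mm",np.round(d,1),"units",np.round(d/50,3))
    T=np.c_[[1,0,0],[0,-1,0],[0,0,-1]].T  # upright, yaw as is
    y=s["eef_rot"][2] if yaw is None else yaw
    G=r.from_euler('xyz',[np.pi,0,y]).as_matrix()
    print("turn units",np.round(r.from_matrix(M.T@G).as_rotvec()/(np.pi/2),4))
E
python3 -c "
from h import *
to(*D1,200)"
```

```text
t 1.0 pos [ 136.4 -507.   210.1] rot [-3.1416 -0.      0.2628] q [-1.31  0.24 -0.01  1.32  0.    1.57] F [-0.17  0.08  0.27] w 85.2 0.0
delta tool mm [ 490.6 -237.2   10.1] units [ 9.812 -4.743  0.202]
turn units [-0. -0.  0.]
```

Request:
arm_command:
  targets: [0.9, -0.44, 0, 0, 0, 0, 0.9, -0.44, 0, 0, 0, 0, 0.9, -0.44, 0, 0, 0, 0, 0.9, -0.44, 0, 0, 0, 0, 0.9, -0.44, 0, 0, 0, 0, 0.9, -0.44, 0, 0, 0, 0, 0.9, -0.44, 0, 0, 0, 0, 0.9, -0.44, 0, 0, 0, 0, 0.9, -0.44, 0, 0, 0, 0, 0.9, -0.44, 0, 0, 0, 0]
  jaw: 1

```text
t: 2.25
ee_pos: [515.0, -176.3, 210.2]
eef_rot: [3.141, -0.0, 0.263]
ft_force: [0.1, -0.7, 0.6]
width: 85.0
grasp_force: 0.0
```

```bash
python3 -c "
from h import *
to(*D1,150)"
```

```text
t 2.25 pos [ 515.  -176.3  210.2] rot [ 3.1414e+00 -3.0000e-04  2.6290e-01] q [-0.33  0.27  0.03  1.33 -0.    2.55] F [ 0.07 -0.71  0.57] w 85.0 0.0
delta tool mm [ 39.1 -16.2  60.2] units [ 0.781 -0.324  1.204]
turn units [ 0.0001 -0.0002 -0.    ]
```

Request:
arm_command:
  targets: [0.39, -0.16, 0.4, 0, 0, 0, 0.39, -0.16, 0.4, 0, 0, 0, 0, 0, 0.4, 0, 0, 0, 0, 0, 0, 0, 0, 0]

```text
t: 2.75
ee_pos: [546.4, -151.5, 148.7]
eef_rot: [-3.14, 0.003, 0.263]
ft_force: [-0.9, 0.0, 0.2]
width: 85.3
grasp_force: 0.0
```

```bash
python3 -c "
from h import *
to(*D1,56)"
```

```text
t 2.75 pos [ 546.4 -151.5  148.7] rot [-3.1399e+00  2.6000e-03  2.6330e-01] q [-0.27  0.34 -0.03  1.2   0.    2.61] F [-0.94  0.04  0.23] w 85.3 0.0
delta tool mm [ 2.5 -0.3 92.7] units [ 0.051 -0.005  1.855]
turn units [-0.0011  0.0017 -0.    ]
```

Request:
arm_command:
  targets: [0.02, 0, 0.35, 0, 0, 0, 0.02, 0, 0.35, 0, 0, 0, 0, 0, 0.35, 0, 0, 0, 0, 0, 0.35, 0, 0, 0, 0, 0, 0.3, 0, 0, 0, 0, 0, 0.15, 0, 0, 0, 0, 0, 0, 0, 0, 0]

```text
t: 3.62
ee_pos: [549.1, -151.5, 57.5]
eef_rot: [-3.141, 0.0, 0.263]
ft_force: [0.2, -0.5, 0.6]
width: 85.5
grasp_force: 0.0
```

```bash
python3 -c "
from h import *
to(*D1,56)
im=get_image('side'); cv2.imwrite('pics/s1.png',cv2.resize(im['pixels'][90:240,220:420,::-1],None,fx=3,fy=3))"
```

```text
t 3.62 pos [ 549.1 -151.5   57.5] rot [-3.1413e+00  4.0000e-04  2.6260e-01] q [-0.27  0.4  -0.18  0.99  0.    2.61] F [ 0.23 -0.51  0.64] w 85.5 0.0
delta tool mm [-0.3 -1.1  1.5] units [-0.006 -0.023  0.03 ]
turn units [-0.0002  0.0002 -0.    ]
```

View pics/s1.png

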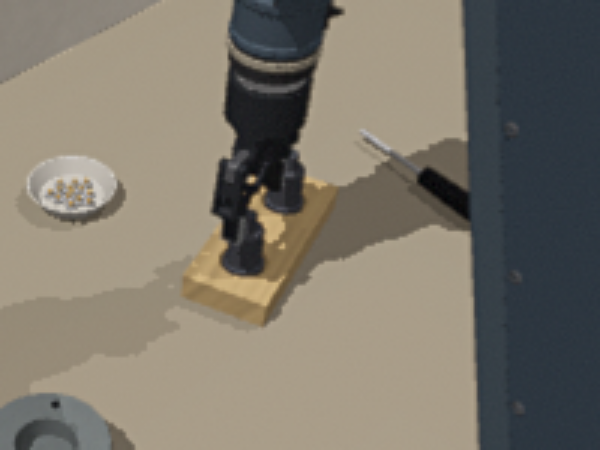

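The crop is ambiguous: the left finger's tip is near (230,235) and die 1 is near (243,250). I'll project the expected fingertip positions and compare.

```bash
python3 -c "
from h import *
for c in ('side','top'):
    im=get_image(c); s=sense(); M=R(s['eef_rot']); p=s['ee_pos']
    pts=[p,p+M@[0,45,5],p+M@[0,-45,5],[548.5,-150.5,93],p-[0,0,-60]]
    K=np.array([[im['fx'],0,im['cx']],[0,im['fy'],im['cy']],[0,0,1.]])
    uv=cv2.projectPoints(np.array(pts),cv2.Rodrigues(np.array(im['R']))[0],np.array(im['t']),K,np.array(im['distortion']))[0][:,0]
    print(c,np.round((uv-[220,90])*3) if c=='side' else np.round((uv-[240,120])*4))
    if c=='top': cv2.imwrite('pics/t1.png',cv2.resize(im['pixels'][120:260,240:430,::-1],None,fx=4,fy=4))
    X=cloud(c); q=near(X,p[:2],70,34,110); print(len(q)); l=(q-p)@M; print('tool-y hist z>100',np.histogram(l[:,1],bins=range(-70,71,10))[0],'x',np.histogram(l[:,0],bins=range(-70,71,10))[0])
"
```

```text
side [[246. 238.]
 [264. 217.]
 [226. 268.]
 [250. 212.]
 [252. 191.]]
216
tool-y hist z>100 [ 0 15 13  0 11 82 49 17  1  0  0 28  0  0] x [  0   0   0   0   0  64 101  43   8   0   0   0   0   0]
top [[313. 266.]
 [377. 248.]
 [247. 286.]
 [318. 266.]
 [325. 262.]]
12
tool-y hist z>100 [0 1 4 2 4 1 0 0 0 0 0 0 0 0] x [0 0 3 2 1 0 0 0 2 4 0 0 0 0]
```

View pics/t1.png

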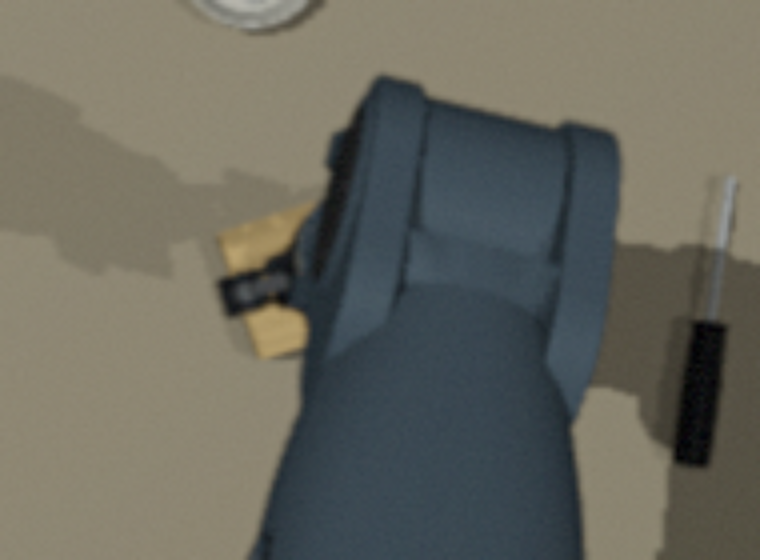

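The finger at (250,290) matches its projection of (247,286), so the gripper straddles die 1 correctly. Closing now.

Request:
arm_command:
  targets: [0, 0, 0.03, 0, 0, 0, 0, 0, 0, 0, 0, 0, 0, 0, 0, 0, 0, 0, 0, 0, 0, 0, 0, 0, 0, 0, 0, 0, 0, 0, 0, 0, 0, 0, 0, 0, 0, 0, 0, 0, 0, 0, 0, 0, 0, 0, 0, 0]
  jaw: -1

```text
t: 4.88
ee_pos: [549.2, -151.3, 56.3]
eef_rot: [-3.141, -0.0, 0.263]
ft_force: [-2.5, 3.9, 5.1]
width: 15.2
grasp_force: 58.9
```

```bash
python3 -c "
from h import *
to(*D1,56)"
```

```text
t 4.88 pos [ 549.2 -151.3   56.3] rot [-3.1412e+00 -2.0000e-04  2.6290e-01] q [-0.27  0.41 -0.18  0.99  0.    2.61] F [-2.48  3.95  5.07] w 15.2 58.9
delta tool mm [-0.5 -0.9  0.3] units [-0.01  -0.019  0.005]
turn units [-0.0002 -0.0002  0.    ]
```

```bash
python3 -c "
from h import *
np.set_printoptions(precision=1,suppress=True)
im=get_image('side'); cv2.imwrite('pics/s2.png',cv2.resize(im['pixels'][120:210,260:350,::-1],None,fx=6,fy=6,interpolation=cv2.INTER_CUBIC))
for q in ('die_a','rack_hole0'):
    for d in mark_of('side',q): print(q,d['confidence'],w(im,d['at']))
X=cloud('side'); 
for lo,hi in ((34,45),(50,66),(66,80),(80,100),(100,120)):
  p=near(X,(548,-150),45,lo,hi); print(lo,len(p),p.mean(0) if len(p) else 0,p.min(0),p.max(0))
"
```

```text
die_a 0.78 [ 556.7 -151.7   17.3]
die_a 0.73 [ 583.8 -263.4   21. ]
rack_hole0 0.94 [ 548.9 -149.8   27.8]
rack_hole0 0.65 [ 582.1 -254.7   29.9]
rack_hole0 0.16 [ 514.1 -421.2   -0.9]
34 38 [ 542.5 -138.3   38.7] [ 531.4 -161.1   34.1] [ 565.9 -130.1   44.3]
50 55 [ 542.8 -139.5   58.4] [ 532.  -157.2   50.3] [ 564.7 -131.    65.8]
66 53 [ 543.4 -144.8   72.5] [ 533.  -167.    66.3] [ 565.4 -131.8   79.5]
80 47 [ 541.9 -142.8   91.3] [ 533.8 -166.9   82.1] [ 555.5 -129.4   99.7]
100 39 [ 541.8 -148.8  107.8] [ 532.7 -172.1  100.1] [ 555.  -129.1  119.6]
```

View pics/s2.png

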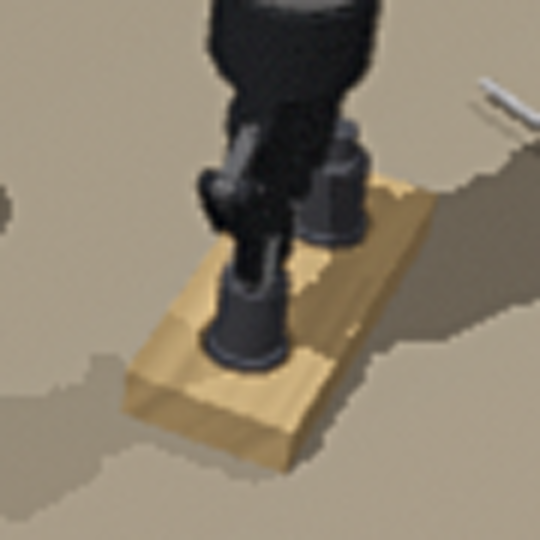

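The fingertips closed on the spigot at (260,285), so they sit about 30 mm higher than I assumed. I'll open and measure where the tips really are.

Request:
arm_command:
  targets: [0, 0, 0, 0, 0, 0, 0, 0, 0, 0, 0, 0, 0, 0, 0, 0, 0, 0, 0, 0, 0, 0, 0, 0, 0, 0, 0, 0, 0, 0, 0, 0, 0, 0, 0, 0, 0, 0, 0, 0, 0, 0]
  jaw: 1

```text
t: 5.95
ee_pos: [549.2, -151.5, 56.1]
eef_rot: [-3.142, -0.0, 0.263]
ft_force: [0.6, -0.7, 0.0]
width: 85.4
grasp_force: 0.0
```

```bash
python3 -c "
from h import *
np.set_printoptions(precision=1,suppress=True)
to(*D1,56)
s=sense(); M=R(s['eef_rot']); p=s['ee_pos']
for c in ('side','top'):
  X=cloud(c); l=(X-p)@M
  for sg in (-1,1):
    q=l[(np.abs(l[:,0])<20)&(sg*l[:,1]>30)&(sg*l[:,1]<70)&(l[:,2]<20)&(l[:,2]>-90)]
    if len(q)>3: print(c,sg,len(q),'x',np.percentile(q[:,0],[2,50,98]),'y',np.percentile(q[:,1],[2,50,98]),'zmax',np.sort(q[:,2])[-12:])
"
```

```text
t 5.95 pos [ 549.2 -151.5   56.1] rot [-3.1 -0.   0.3] q [-0.3  0.4 -0.2  1.   0.   2.6] F [ 0.6 -0.7  0. ] w 85.4 0.0
delta tool mm [-0.5 -1.1  0.1] units [-0. -0.  0.]
turn units [-0. -0.  0.]
side -1 87 x [-13.4  -6.3  10. ] y [-67.3 -51.7 -40.3] zmax [-43.1 -43.  -42.5 -41.7 -40.7 -39.6 -37.8 -36.9 -36.8 -35.9 -34.7 -33.9]
side 1 77 x [-13.9  -7.2   5.4] y [40.6 44.2 67.3] zmax [-41.2 -40.5 -40.2 -39.5 -38.5 -37.6 -37.5 -37.  -36.2 -35.1 -34.8 -34.7]
top -1 13 x [-15.8  -8.7  10.1] y [-69.2 -48.5 -42.6] zmax [-88.2 -85.3 -84.6 -83.  -82.3 -82.3 -82.  -80.2 -79.8 -79.  -78.  -65.1]
```

The open tips are at about z 90, so the tool really sits about 35 mm above the reported pose. I'll go down another 36 mm, which closes the tips to around z 45.

Request:
arm_command:
  targets: [-0.01, -0.02, 0.2, 0, 0, 0, 0, 0, 0.2, 0, 0, 0, 0, 0, 0.16, 0, 0, 0, 0, 0, 0.16, 0, 0, 0, 0, 0, 0, 0, 0, 0]

```text
t: 6.68
ee_pos: [547.9, -150.5, 19.3]
eef_rot: [-3.141, 0.001, 0.263]
ft_force: [-0.6, 0.5, 1.2]
width: 85.5
grasp_force: 0.0
```

```bash
python3 -c "
from h import *
np.set_printoptions(precision=1,suppress=True)
to(*D1,20)
s=sense(); M=R(s['eef_rot']); p=s['ee_pos']
X=cloud('side'); l=(X-p)@M
for sg in (-1,1):
    q=l[(np.abs(l[:,0])<20)&(sg*l[:,1]>38)&(sg*l[:,1]<70)&(X[:,2]>36)&(l[:,2]>-90)]
    print(sg,len(q),'x',np.percentile(q[:,0],[2,50,98]),'y',np.percentile(q[:,1],[2,50,98]),'tip world z',p[2]-np.sort(q[:,2])[-6:])
"
```

```text
t 6.67 pos [ 547.9 -150.5   19.3] rot [-3.1  0.   0.3] q [-0.3  0.4 -0.2  0.9  0.   2.6] F [-0.6  0.5  1.2] w 85.5 0.0
delta tool mm [ 0.5  0.2 -0.7] units [ 0.  0. -0.]
turn units [-0.  0. -0.]
-1 79 x [-13.  -7.   9.] y [-68.5 -52.8 -42. ] tip world z [60.2 59.1 58.7 56.2 56.1 54.3]
1 67 x [-13.5  -7.2   4.8] y [39.8 44.3 67.7] tip world z [57.7 56.5 56.1 54.6 54.2 53.7]
```

Open tips are at z ≈ 54, as predicted. Close.

Request:
arm_command:
  targets: [0, 0, 0, 0, 0, 0, 0, 0, 0, 0, 0, 0, 0, 0, 0, 0, 0, 0, 0, 0, 0, 0, 0, 0, 0, 0, 0, 0, 0, 0, 0, 0, 0, 0, 0, 0, 0, 0, 0, 0, 0, 0, 0, 0, 0, 0, 0, 0]
  jaw: -1

```text
t: 7.72
ee_pos: [548.7, -150.6, 20.7]
eef_rot: [3.141, -0.001, 0.263]
ft_force: [-1.7, 1.0, 6.3]
width: 34.3
grasp_force: 59.8
```

```bash
python3 -c "
from h import *
to(*D1,20)"
```

```text
t 7.72 pos [ 548.7 -150.6   20.7] rot [ 3.1415e+00 -7.0000e-04  2.6280e-01] q [-0.27  0.44 -0.23  0.9   0.    2.61] F [-1.69  0.96  6.28] w 34.3 59.8
delta tool mm [-0.1 -0.1  0.7] units [-0.003 -0.003  0.013]
turn units [ 0.0001 -0.0004 -0.    ]
```

Request:
arm_command:
  targets: [0, 0, -0.1, 0, 0, 0, 0, 0, -0.2, 0, 0, 0, 0, 0, -0.3, 0, 0, 0, 0, 0, -0.3, 0, 0, 0, 0, 0, -0.3, 0, 0, 0, 0, 0, -0.2, 0, 0, 0, 0, 0, 0, 0, 0, 0, 0, 0, 0, 0, 0, 0, 0, 0, 0, 0, 0, 0]

```text
t: 8.85
ee_pos: [548.0, -150.5, 89.5]
eef_rot: [-3.141, 0.001, 0.263]
ft_force: [-0.2, 0.2, -4.4]
width: 34.5
grasp_force: 60.3
```

```bash
cat >> h.py <<'E'
def weigh(n=8):
    f=[]
    for _ in range(n): get_image("side"); f.append(sense()["ft_force"])
    print("F mean",np.mean(f,0).round(2),"sd",np.std(f,0).round(2))
E
python3 -c "
from h import *
weigh(); to(*D1,20)
im=get_image('side'); cv2.imwrite('pics/s3.png',cv2.resize(im['pixels'][90:220,230:380,::-1],None,fx=4,fy=4))"
```

```text
F mean [-0.01  0.19 -4.6 ] sd [0.48 0.36 0.43]
t 9.25 pos [ 548.4 -150.6   90. ] rot [-3.1414e+00  1.0000e-04  2.6280e-01] q [-0.27  0.38 -0.13  1.06  0.    2.61] F [-0.27 -0.19 -4.7 ] w 34.6 60.3
delta tool mm [ 0.1 -0.1 70. ] units [ 0.002 -0.002  1.4  ]
turn units [-0.0001  0.0001 -0.    ]
```

View pics/s3.png

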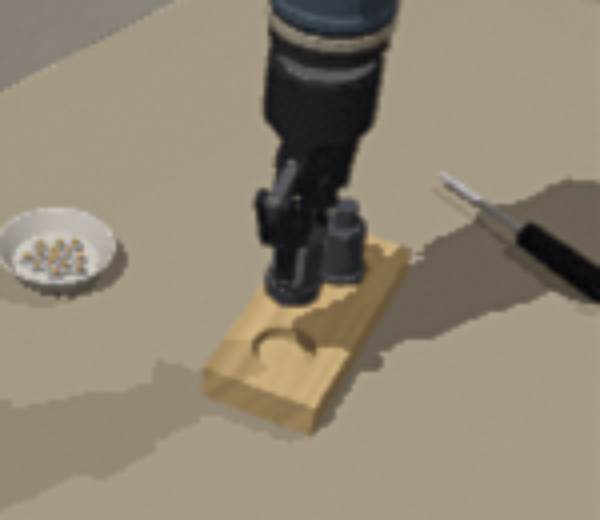

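The die hangs clear above the empty pocket at (285,345). It weighs about 4.6 N, or 0.47 kg, which suggests the solid one. I'll put it back the way it came and release it.

Request:
arm_command:
  targets: [0, 0, 0.3, 0, 0, 0, 0, 0, 0.3, 0, 0, 0, 0, 0, 0.3, 0, 0, 0, 0, 0, 0.2, 0, 0, 0, 0, 0, 0.15, 0, 0, 0, 0, 0, 0.1, 0, 0, 0, 0, 0, 0.05, 0, 0, 0, 0, 0, 0, 0, 0, 0]

```text
t: 10.3
ee_pos: [548.6, -150.6, 20.7]
eef_rot: [3.141, -0.001, 0.263]
ft_force: [-3.0, 0.8, -0.4]
width: 34.4
grasp_force: 60.6
```

```bash
python3 -c "
from h import *
weigh(3);to(*D1,20)"
```

```text
F mean [-2.31  1.1   1.8 ] sd [0.69 0.56 0.75]
t 10.45 pos [ 548.7 -150.6   20.7] rot [ 3.1414e+00 -7.0000e-04  2.6280e-01] q [-0.27  0.44 -0.23  0.9   0.    2.61] F [-2.97  1.88  2.85] w 34.2 60.9
delta tool mm [-0.2 -0.2  0.7] units [-0.003 -0.004  0.014]
turn units [ 0.0001 -0.0005 -0.    ]
```

Seated. Next: open, rise 110 mm and move over to die 2.

Request:
arm_command:
  targets: [0, 0, 0, 0, 0, 0, 0, 0, 0, 0, 0, 0, 0, 0, 0, 0, 0, 0, 0, 0, 0, 0, 0, 0, 0, 0, 0, 0, 0, 0, 0, 0, 0, 0, 0, 0, 0, 0, -0.4, 0, 0, 0, 0, 0, -0.6, 0, 0, 0, 0, 0, -0.6, 0, 0, 0, 0, 0, -0.4, 0, 0, 0]
  jaw: 1

```text
t: 11.7
ee_pos: [548.9, -150.7, 121.6]
eef_rot: [3.141, -0.001, 0.263]
ft_force: [1.1, -0.2, 0.2]
width: 85.3
grasp_force: 0.0
```

```bash
python3 -c "
from h import *
weigh(4);to(*D2,130)
X=cloud('side')
for d in (D1,D2):
    p=near(X,d,30,84,97); print(len(p),circ(p))"
```

```text
F mean [-0.24 -0.39  0.15] sd [0.38 0.44 1.09]
t 11.9 pos [ 548.4 -150.6  119.8] rot [ 3.1416e+00 -1.0000e-04  2.6290e-01] q [-0.27  0.36 -0.08  1.13  0.    2.61] F [-0.5  -0.31 -0.88] w 85.4 0.0
delta tool mm [  2.9 109.9 -10.2] units [ 0.058  2.198 -0.205]
turn units [ 0.     -0.0001 -0.    ]
34 (array([ 548.8782959 , -149.98355103]), 10.130630493164062)
29 (array([ 579.73168945, -254.43600464]), 9.579161643981934)
```

Request:
arm_command:
  targets: [0.06, 0.6, 0, 0, 0, 0, 0, 0.6, 0, 0, 0, 0, 0, 0.6, 0, 0, 0, 0, 0, 0.39, 0, 0, 0, 0, 0, 0, 0.3, 0, 0, 0, 0, 0, 0, 0, 0, 0]

```text
t: 12.7
ee_pos: [578.3, -254.5, 102.9]
eef_rot: [-3.139, 0.003, 0.263]
ft_force: [-0.3, -0.5, 0.4]
width: 85.4
grasp_force: 0.0
```

```bash
python3 -c "
from h import *
to(*D2,20)"
```

```text
t 12.7 pos [ 578.3 -254.5  102.9] rot [-3.1388e+00  2.9000e-03  2.6290e-01] q [-0.41  0.47  0.06  1.16  0.    2.46] F [-0.31 -0.46  0.4 ] w 85.4 0.0
delta tool mm [ 1.3  2.1 82.9] units [0.025 0.042 1.658]
turn units [-0.0018  0.0019 -0.    ]
```

Request:
arm_command:
  targets: [0, 0, 0.4, 0, 0, 0, 0, 0, 0.4, 0, 0, 0, 0, 0, 0.4, 0, 0, 0, 0, 0, 0.3, 0, 0, 0, 0, 0, 0.2, 0, 0, 0, 0, 0, 0, 0, 0, 0, 0, 0, 0, 0, 0, 0]

```text
t: 13.58
ee_pos: [580.2, -255.7, 20.7]
eef_rot: [3.141, -0.001, 0.263]
ft_force: [-0.5, 0.2, 0.6]
width: 85.2
grasp_force: 0.0
```

```bash
python3 -c "
from h import *
to(*D2,20)"
```

```text
t 13.57 pos [ 580.2 -255.7   20.7] rot [ 3.1412e+00 -7.0000e-04  2.6280e-01] q [-0.42  0.53 -0.06  0.98  0.    2.46] F [-0.51  0.19  0.55] w 85.2 0.0
delta tool mm [-0.5  0.2  0.7] units [-0.009  0.004  0.014]
turn units [ 0.0003 -0.0004 -0.    ]
```

Request:
arm_command:
  targets: [0, 0, 0, 0, 0, 0, 0, 0, 0, 0, 0, 0, 0, 0, 0, 0, 0, 0, 0, 0, 0, 0, 0, 0, 0, 0, 0, 0, 0, 0, 0, 0, 0, 0, 0, 0, 0, 0, 0, 0, 0, 0]
  jaw: -1

```text
t: 14.45
ee_pos: [580.0, -255.6, 20.6]
eef_rot: [3.141, -0.001, 0.263]
ft_force: [-0.9, 1.1, 5.7]
width: 34.1
grasp_force: 60.3
```

Request:
arm_command:
  targets: [0, 0, -0.1, 0, 0, 0, 0, 0, -0.2, 0, 0, 0, 0, 0, -0.3, 0, 0, 0, 0, 0, -0.3, 0, 0, 0, 0, 0, -0.3, 0, 0, 0, 0, 0, -0.2, 0, 0, 0, 0, 0, 0, 0, 0, 0, 0, 0, 0, 0, 0, 0, 0, 0, 0, 0, 0, 0]

```text
t: 15.58
ee_pos: [579.4, -255.4, 89.4]
eef_rot: [-3.141, 0.001, 0.263]
ft_force: [0.3, 0.1, -2.6]
width: 34.2
grasp_force: 59.9
```

```bash
python3 -c "
from h import *
weigh(); to(*D2,20)"
```

```text
F mean [ 0.11  0.12 -2.15] sd [0.13 0.51 0.34]
t 15.97 pos [ 579.8 -255.6   90. ] rot [-3.1414e+00  1.0000e-04  2.6280e-01] q [-0.42  0.48  0.04  1.13  0.    2.46] F [ 0.15  0.72 -2.19] w 34.3 59.9
delta tool mm [-0.1  0.4 70. ] units [-0.002  0.009  1.4  ]
turn units [-0.0001  0.0001 -0.    ]
```

Die 2 weighs about 2.2 N against 4.6 N for die 1, so die 1 is the heavier. I'll put die 2 back.

Request:
arm_command:
  targets: [0, 0, 0.3, 0, 0, 0, 0, 0, 0.3, 0, 0, 0, 0, 0, 0.3, 0, 0, 0, 0, 0, 0.2, 0, 0, 0, 0, 0, 0.15, 0, 0, 0, 0, 0, 0.1, 0, 0, 0, 0, 0, 0.05, 0, 0, 0, 0, 0, 0, 0, 0, 0]

```text
t: 16.98
ee_pos: [580.1, -255.7, 20.7]
eef_rot: [3.141, -0.001, 0.263]
ft_force: [-2.3, -0.3, 0.3]
width: 34.9
grasp_force: 60.1
```

Request:
arm_command:
  targets: [0, 0, 0, 0, 0, 0, 0, 0, 0, 0, 0, 0, 0, 0, 0, 0, 0, 0, 0, 0, 0, 0, 0, 0, 0, 0, 0, 0, 0, 0, 0, 0, 0, 0, 0, 0, 0, 0, -0.4, 0, 0, 0, 0, 0, -0.6, 0, 0, 0, 0, 0, -0.6, 0, 0, 0, 0, 0, -0.4, 0, 0, 0]
  jaw: 1

```text
t: 18.23
ee_pos: [580.2, -255.8, 121.6]
eef_rot: [3.141, -0.001, 0.263]
ft_force: [0.0, 0.7, -0.2]
width: 85.1
grasp_force: 0.0
```

Request:
arm_command:
  targets: [0, 0, 0, 0, 0, 0, 0, -0.6, 0, 0, 0, 0, 0, -0.6, 0, 0, 0, 0, 0, -0.6, 0, 0, 0, 0, 0, -0.39, 0, 0, 0, 0, -0.03, 0, 0.1, 0, 0, 0, 0, 0, 0, 0, 0, 0]

```text
t: 19.1
ee_pos: [549.7, -150.6, 114.4]
eef_rot: [-3.141, 0.001, 0.263]
ft_force: [-0.2, 0.4, 0.8]
width: 85.2
grasp_force: 0.0
```

```bash
python3 -c "
from h import *
X=cloud('side')
for d in (D1,D2):
    p=near(X,d,30,84,97); print(len(p),circ(p),np.median(p[:,2]))
to(*D1,20)"
```

```text
32 (array([ 549.0970459, -150.9524231]), 10.625850677490234) 91.15572655598912
26 (array([ 582.63592529, -255.73078918]), 9.863693237304688) 90.97957999037078
t 19.15 pos [ 549.9 -150.9  114.6] rot [-3.1414e+00  5.0000e-04  2.6230e-01] q [-0.27  0.36 -0.09  1.12 -0.    2.61] F [ 1.12 -0.06 -0.52] w 85.3 0.0
delta tool mm [-1.2 -0.7 94.6] units [-0.024 -0.014  1.892]
turn units [-0.0001  0.0003 -0.    ]
```

Die 2 stands in its pocket. I'll go down on die 1, grip it and lift. The lift is 130 mm, so the foot is at about 148 mm for the carry.

Request:
arm_command:
  targets: [-0.02, -0.01, 0.4, 0, 0, 0, 0, 0, 0.4, 0, 0, 0, 0, 0, 0.4, 0, 0, 0, 0, 0, 0.4, 0, 0, 0, 0, 0, 0.2, 0, 0, 0, 0, 0, 0.1, 0, 0, 0, 0, 0, 0, 0, 0, 0, 0, 0, 0, 0, 0, 0]

```text
t: 20.15
ee_pos: [549.3, -150.2, 20.7]
eef_rot: [3.141, -0.001, 0.263]
ft_force: [-0.1, 0.2, 0.2]
width: 85.5
grasp_force: 0.0
```

Request:
arm_command:
  targets: [0, 0, 0, 0, 0, 0, 0, 0, 0, 0, 0, 0, 0, 0, 0, 0, 0, 0, 0, 0, 0, 0, 0, 0, 0, 0, 0, 0, 0, 0, 0, 0, 0, 0, 0, 0, 0, 0, 0, 0, 0, 0]
  jaw: -1

```text
t: 21.02
ee_pos: [549.0, -150.2, 20.5]
eef_rot: [3.141, -0.0, 0.263]
ft_force: [-0.2, -1.2, 5.2]
width: 34.3
grasp_force: 59.7
```

Request:
arm_command:
  targets: [0, 0, -0.1, 0, 0, 0, 0, 0, -0.2, 0, 0, 0, 0, 0, -0.3, 0, 0, 0, 0, 0, -0.4, 0, 0, 0, 0, 0, -0.4, 0, 0, 0, 0, 0, -0.4, 0, 0, 0, 0, 0, -0.4, 0, 0, 0, 0, 0, -0.3, 0, 0, 0, 0, 0, -0.1, 0, 0, 0, 0, 0, 0, 0, 0, 0]

```text
t: 22.28
ee_pos: [548.8, -150.0, 150.1]
eef_rot: [-3.142, -0.0, 0.263]
ft_force: [0.0, -0.0, -5.1]
width: 33.9
grasp_force: 60.3
```

```bash
python3 -c "
from h import *
weigh(4); to(*AN,150)"
```

```text
F mean [-0.27  0.17 -4.97] sd [0.59 0.16 0.13]
t 22.48 pos [ 548.4 -149.9  149.3] rot [-3.1408e+00  1.2000e-03  2.6270e-01] q [-0.27  0.34 -0.03  1.21  0.    2.61] F [-0.59  0.4  -4.84] w 34.2 60.3
delta tool mm [  36.2 -312.    -0.5] units [ 0.724 -6.241 -0.009]
turn units [-0.0005  0.0008 -0.    ]
```

Holding this yaw would push joint 6 past its limit at the anvil, so I'll turn the tool about 36° first.

Request:
arm_command:
  targets: [0, 0, 0, 0, 0, -0.05, 0, 0, 0, 0, 0, -0.08, 0, 0, 0, 0, 0, -0.08, 0, 0, 0, 0, 0, -0.08, 0, 0, 0, 0, 0, -0.08, 0, 0, 0, 0, 0, -0.03, 0, 0, 0, 0, 0, 0]

```text
t: 23.35
ee_pos: [548.6, -150.0, 149.6]
eef_rot: [-3.141, 0.0, 0.891]
ft_force: [0.5, -0.5, -4.3]
width: 34.7
grasp_force: 60.2
```

```bash
python3 -c "
from h import *
to(*AN,150)"
```

```text
t 23.35 pos [ 548.6 -150.   149.6] rot [-3.1407e+00  3.0000e-04  8.9070e-01] q [-0.27  0.34 -0.03  1.21  0.    1.98] F [ 0.47 -0.5  -4.29] w 34.7 60.2
delta tool mm [ 212.5 -231.4   -0.3] units [ 4.25  -4.628 -0.005]
turn units [-0.0005  0.0002 -0.    ]
```

Request:
arm_command:
  targets: [0.25, -0.26, 0, 0, 0, 0, 0.5, -0.55, 0, 0, 0, 0, 0.5, -0.55, 0, 0, 0, 0, 0.5, -0.55, 0, 0, 0, 0, 0.5, -0.55, 0, 0, 0, 0, 0.5, -0.55, 0, 0, 0, 0, 0.5, -0.55, 0, 0, 0, 0, 0.5, -0.53, 0, 0, 0, 0, 0.35, -0.37, 0, 0, 0, 0, 0.15, -0.17, 0, 0, 0, 0]

```text
t: 24.6
ee_pos: [501.5, 162.6, 150.1]
eef_rot: [-3.141, -0.0, 0.892]
ft_force: [-0.6, -0.1, -5.8]
width: 34.1
grasp_force: 60.6
```

Request:
arm_command:
  targets: [0, 0, 0, 0, 0, 0, 0, 0, 0, 0, 0, 0, 0, 0, 0, 0, 0, 0]

```text
t: 24.98
ee_pos: [502.4, 160.0, 150.1]
eef_rot: [-3.142, 0.0, 0.89]
ft_force: [-0.8, 0.5, -4.8]
width: 34.3
grasp_force: 60.6
```

```bash
cat > m.py <<'E'
from h import *
np.set_printoptions(precision=1,suppress=True)
to(*AN,150); p=sense()["ee_pos"]
for c in ("side","top"):
    X=cloud(c)
    b=p[2]-2  # foot underside estimate: reported 20 <-> foot 18
    q=near(X,p[:2],30,b-6,b+12); print(c,"foot",len(q),q.min(0),circ(q))if len(q)>3 else 0
    q=near(X,p[:2],32,56.5+3,b+14)
    print(" lowest z",np.sort(q[:,2])[:10])
    for d in mark_of(c,"die_a")[:3]:
        print("  die",d["confidence"],w(get_image(c),d["at"]))
im=get_image("side"); import time; cv2.imwrite(f"pics/m{int(p[2])}.png",cv2.resize(im["pixels"][140:290,170:330,::-1],None,fx=4,fy=4))
E
python3 m.py; ls pics
```

```text
t 24.98 pos [502.4 160.  150.1] rot [-3.1  0.   0.9] q [ 0.3  0.3 -0.1  1.2 -0.   2.6] F [-0.8  0.5 -4.8] w 34.3 60.6
delta tool mm [ 0.6 -0.6  0.1] units [ 0. -0.  0.]
turn units [-0.  0. -0.]
side foot 66 [482.  146.4 147. ] (array([500.6, 162.5]), 20.086769104003906)
 lowest z [147.  148.  148.2 148.3 148.4 148.5 148.8 149.7 149.8 150. ]
  die 0.58 [509.3 157.8 146.2]
 lowest z []
  die 0.74 [ 582.3 -258.1   17.1]
  die 0.65 [565.4 463.1  -3.3]
m150.png
s1.png
s2.png
s3.png
side0.png
t1.png
top0.png
```

Foot underside is at z ≈ 147.5. I'll lower 52 mm to bring it to about 95, which is 40 mm above the block.

Request:
arm_command:
  targets: [0.01, -0.01, 0.15, 0, 0, 0, 0, 0, 0.2, 0, 0, 0, 0, 0, 0.2, 0, 0, 0, 0, 0, 0.2, 0, 0, 0, 0, 0, 0.2, 0, 0, 0, 0, 0, 0.1, 0, 0, 0, 0, 0, 0, 0, 0, 0, 0, 0, 0, 0, 0, 0]

```text
t: 26.38
ee_pos: [502.5, 161.5, 97.9]
eef_rot: [3.141, -0.001, 0.891]
ft_force: [0.1, 0.3, -3.7]
width: 34.7
grasp_force: 60.6
```

```bash
python3 m.py; ls pics; python3 -c "
from h import *
X=cloud('side'); print([ (circ(p),np.median(p[:,2])) for p in [near(X,D2,30,84,97)]]); p=near(X,AN,70,50,60); print(circ(p),np.median(p[:,2]))"
```

```text
t 26.38 pos [502.5 161.5  97.9] rot [ 3.1 -0.   0.9] q [ 0.3  0.3 -0.2  1.1  0.   2.6] F [ 0.1  0.3 -3.7] w 34.7 60.6
delta tool mm [ -0.7   0.3 -52.1] units [-0.  0. -1.]
turn units [ 0. -0. -0.]
side foot 63 [481.9 146.5  94.6] (array([502. , 162.9]), 20.679515838623047)
 lowest z [94.6 94.8 95.8 95.9 96.2 96.3 96.5 96.6 96.6 96.7]
  die 0.75 [ 581.6 -258.4   20.2]
  die 0.58 [506.3 157.5  98.9]
 lowest z [59.5]
  die 0.54 [ 584.2 -258.9   17.8]
m150.png
m97.png
s1.png
s2.png
s3.png
side0.png
t1.png
top0.png
[((array([ 579.77905273, -254.43504333]), 9.38305950164795), np.float64(91.73764911560984))]
(array([504.44042969, 162.53814697]), 56.103187561035156) 54.14149600805811
```

```bash
cp pics/m9[0-9].png pics/final.png
```

```text
(no output)
```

View pics/final.png

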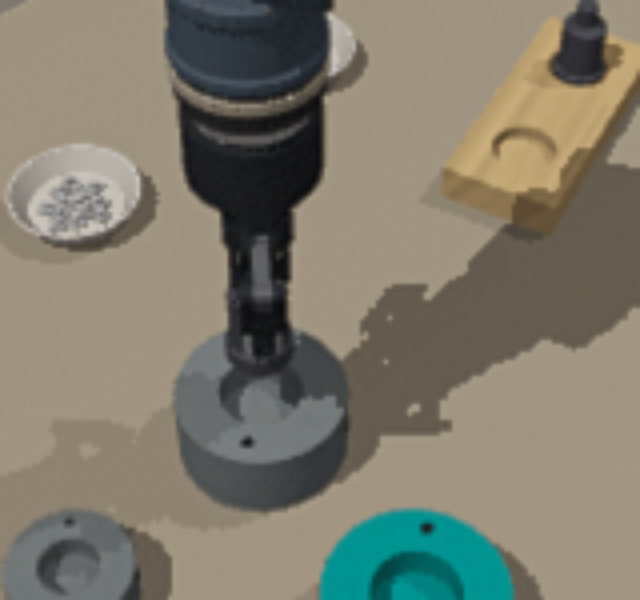

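Die 1 hangs upright at (260,355), centred over the bore at (262,395), with its foot about 40 mm above the block. Die 2 stands in the rack at (582,50).

Request:
arm_command:
  targets: [0, 0, 0, 0, 0, 0, 0, 0, 0, 0, 0, 0, 0, 0, 0, 0, 0, 0, 0, 0, 0, 0, 0, 0]

```text
t: 27.32
ee_pos: [502.2, 161.5, 97.6]
eef_rot: [-3.141, -0.0, 0.891]
ft_force: [0.0, -0.9, -5.2]
width: 34.2
grasp_force: 60.6
```

```bash
python3 -c "
from h import *
to(*AN,97); print(hand_in())"
```

```text
t 27.32 pos [502.2 161.5  97.6] rot [-3.1415 -0.      0.8911] q [ 0.31  0.31 -0.22  1.05  0.    2.56] F [ 0.02 -0.85 -5.19] w 34.2 60.6
delta tool mm [-0.5  0.5  0.6] units [-0.01   0.01   0.012]
turn units [-0.0001 -0.      0.    ]
the job is handed in; nothing more can be done
None
```

I handed the job in at 27.3 s with the heavier die (about 4.6–5.0 N, against 2.2 N for the other) held upright over the large grey anvil's bore, its foot about 40 mm above the block, and the lighter die standing in its rack pocket; before the weighing, my first grip closed on the heavier die's spigot, so I reopened and gripped its body lower down.

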